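# Empty the rinse basket with the T-handle key

## Robot

A 7-joint arm with a two-finger parallel gripper is mounted at the origin on a cart in front of the work surface, level with it; the furniture and walls round the work are solid. World frame = base frame: x ahead of the robot, y to its left, z up, the work surface at z = 0. Lengths are in mm, angles in rad, forces in N, time in s.
With the tool pointing down it reaches from about 400 to 875 mm from the base axis. Payload 4.4 kg.
Tool frame: the origin (TCP) lies at the very end of the fingers, on their centre line; the grasp point (between the pads) lies 19 mm behind it; y points along the fingers, z is the direction in which the jaws open and shut, and the axes are right-handed (so a half turn about y gives the same grasp; the last joint's range is limited). The gripper opens to 85 mm and grips with 20 to 120 N. Pads are 22 mm wide; open, the fingers measure 114 mm over their backs; the gripper's body (76 mm by 85 mm) begins 54 mm behind the grasp point. The pads swing forward as they close: fully open they stand 13 mm farther back than shut.
Start: joints at [1.235, 0.628, 0.038, 1.517, -0.027, 0.996, -0.02], TCP at [173.278, -626.492, 231.313] pointing down, gripper open.
Joint ranges: [-3.06, 3.06], [-0.37, 2.12], [-1.25, 1.32], [0.18, 2.47], [-1.1, 4.24], [0.23, 1.98], [-2.94, 2.94]. Speed limits (rad/s): [2.57, 2.57, 3.14, 3.14, 3.14, 3.14, 3.14].

## Interface

Orientations are given as [roll, pitch, yaw] about the fixed x, y, z axes, in that order (R = Rz(yaw) Ry(pitch) Rx(roll)).
In Python, from cell import * gives the robot as it stands.
- The arm moves only by the tool apply_moves, never from a script. Its argument "targets" is a list of rows, each a list of 6 numbers: the shift along the tool's x, y, z in units of 40 mm (1.0 is 40 mm), then the turn, a rotation vector about the tool's x, y, z in units of 8 degrees (1.0 is 8 degrees). A call has 1 to 12 rows; each row shifts and turns the commanded pose from where the row before left it, along the tool's axes as they then stand; what a row does not reach is not made up. A row lasts 1/8 s, in which the tool goes at most 62.5 mm and 10.7 degrees, less where a joint would pass 70% of its speed; a pose out of reach is approached as far as the arm can. A call is refused whole if a number of a shift passes 1 or a number of a turn 1, either way. A call with a gripper value outside its range is refused whole. "jaw" is the gripper command: -1 is shut, 1 is fully open, values between are in proportion, set as the call begins (left out, the last holds). The fingers move at their own pace and stop on an object; the grip force is fixed at half the most. Time passes only in rows, so rows that do not move let the fingers close. It gives the time, the measured TCP pose, the force and the opening at its end, in the units of the state.
- read_state(): the state, without advancing time (a new reading comes with each control period).
- get_image(name): name is "scene" or "side" or "wrist"; returns the picture (420x560x3 uint8, red, green, blue); there is no depth.
- calibration(name): a dict with "fx", "fy", "cx", "cy" (pixels), "world_from_camera" (4x4, takes a point from camera to world coordinates). Camera axes: x right, y down, z forward; pixel columns grow to the right and rows downward; lengths in mm; the calibration is good to about 2 mm. A picture is of the moment at which its call begins: read the wrist's pose just before it. calibration takes no time and is no camera call; for the wrist camera it gives the pose at the moment of the call.
- finish_job(): hands the job in, once; it reports no verdict.
The state is a dict: "clock": time; "qpos": joint angles; "qd": joint speeds; "tau": joint torques, N m; "eef_pos": TCP position; "tool_rot": TCP orientation; "force": force on the tool from outside, world axes, zero at the start; "torque": the same for the moment, N m; "width": finger opening in mm.
Only numpy, scipy, OpenCV 4.12 (cv2) and the standard library are available. Lean on these libraries where they do the work, as an engineer would, in place of code of your own. Each camera call takes 0.05 s, during which the arm holds its last target. There are 200 camera calls.

## Task

Three white grinding balls have been rinsed in the small mesh basket. Take the orange T-handle key from its grey stand, put it down into the sunk square socket on the blue gearbox and turn it clockwise to the stop, so that the basket tips and all three balls roll out of its spout into the white catch tray; turn it back to the other stop so that the basket is fully upright again, and stand the key back in its stand. Work the basket only through the key: do not touch the basket with the hand or the key, and leave the beaker and the tally counter where they stand.

Things in the scene. Friction and masses are not known exactly. Their poses are not given: they have to be found in the camera images.
- tipping_stand: Fixed tipping stand: dark base plate 225 x 235 x 6 mm. Origin on the bench under the vertical spindle axis. In its own frame: a blue gearbox 60 x 60 mm, top at z = 90 mm, stands round the origin; its lid has a 31 mm round hole over the sunk socket. The basket's centre is at y = +115 mm (from 78 to 153 mm), between two blue bearing blocks (up to z = 120 mm, the near one at y = 30 to 50 mm); its spout and the catch tray lie towards -x. The basket's rim is at z = 135 mm.
- socket (a point): Centre of the mouth of the square socket in the brass spindle, 62 mm above the bench, 28 mm below the gearbox top. A 27 mm square lead-in narrows over 7 mm to a 19 mm square hole, whose flat floor is 28 mm below this point; its sides lie along this frame's x and y, which turn with the spindle. The key's 16 mm square enters within about 12 degrees of yaw, in any of the four quarter turns, and has that much play (0.21 rad) either way.
- spindle (a joint): Angle of the spindle: 0 = basket upright, grows as it turns clockwise seen from above, stops at 0 and 1.1 rad. Turning takes about 0.15 to 0.25 N m; it stays where it is left.
- mesh_basket (a joint): Tilt of the basket about its level axle: 0 = upright; geared to 1.9 x the spindle angle, 2.1 rad at the stop (mouth pointing over the tray and half down). The balls leave only beyond about 1.7 rad, within a second.
- basket_axle (a point): Steel wire basket, 82 x 72 x 62 mm, narrowing to a 48 mm wide spout, whose notch is 30 mm above the basket floor; this point is the basket's middle, on its tipping axle, 105 mm above the bench, floor 32 mm below it.
- tray (a point): Centre of the inner floor (1 mm above it) of the white catch tray, 180 x 112 mm outside, 40 mm high, walls 4 mm, fixed on the base plate under and beside the basket; axes as the tipping_stand's (x the long way).
- ball_0_center (a point): A white ceramic grinding ball, 22 mm across, 25 g, loose; this point is its centre (11 mm above the basket floor at the start).
- ball_1_center (a point): A white ceramic grinding ball, 22 mm across, 25 g, loose; this point is its centre (11 mm above the basket floor at the start).
- ball_2_center (a point): A white ceramic grinding ball, 22 mm across, 25 g, loose; this point is its centre (11 mm above the basket floor at the start).
- t_key: T-handle key, 123 mm tall, 140 g, standing upright at the start. Origin at the centre of the foot of its square tip, z up along the shank. Tip 16 x 16 mm, 35 mm long, sides along x and y; round shank 12 mm; orange handle bar 90 mm long along y, 14 mm wide along x, 16 mm high, centred 115 mm above the foot.
- key_tip (a point): Centre of the foot of the key's square tip (same as the key's origin).
- key_handle (a point): Centre of the key's orange handle bar, 115 mm above its foot; axes as the key's.
- key_stand: Fixed grey block 66 x 66 x 60 mm on an 86 mm square foot; origin on the bench under its centre.
- stand_hole (a point): Centre of the mouth of the round hole in the key stand, 60 mm above the bench; hole 30 mm across, 48 mm deep, flat floor 12 mm above the bench, on which the key stands.
- beaker: Clear beaker, 54 mm across, 68 mm high, loose bystander; origin at the centre of its underside.
- tally_counter: White hand tally counter, 29 x 42 x 45 mm, loose bystander; origin at the centre of its underside.

How it is judged:
By the outcome, as a careful person would: the job done as asked, in the order asked, and still so for the second after the job is handed in, with the robot touching nothing.
It also fails if it takes over 61 s, if anything falls off the work surface, if the arm or the gripper's body presses on something with over 40 N, if the wrist force passes 120 N, or if a joint passes its speed limit or range.

## Working session

There is one attempt and no reset: what is moved stays moved. The work goes in short steps, Python scripts to look and compute and a tool call to move; the robot and the scene stay as the last step left them, time stands still between calls to the robot, and variables do not carry over. Pictures are saved under pics/ and viewed, about 8 in all and at most 12, crops included, and the job is handed in when it is done.

Besides the shell and the picture viewer there is one more tool, called after "Call:" as a command line: name --pt "numbers of a row" for each row, then --argument value for the rest. apply_moves: Moves the arm, as the interface text tells. Its arguments: {"type":"object","properties":{"targets":{"type":"array"},"jaw":{"type":"number"}},"required":["targets"]}

```bash
mkdir -p pics; ls; python3 - <<'E'
from cell import *
import cv2,numpy as np
s=read_state();print(s)
for n in("scene","side"):
    cv2.imwrite(f"pics/{n}0.png",cv2.resize(get_image(n)[:,:,::-1],(800,600),interpolation=cv2.INTER_CUBIC))
    c=calibration(n);print(n,c["fx"],c["fy"],c["cx"],c["cy"],np.round(c["world_from_camera"],3).tolist())
E
```

```text
pics
{'clock': 0.0, 'qpos': array([ 1.23517979,  0.62931268,  0.03843234,  1.51839552, -0.02699357,
        0.99630251, -0.02004653]), 'qd': array([-1.49093151e-03,  1.49034056e-03,  6.56716763e-05,  6.70322100e-04,
       -1.58014184e-03,  9.43816035e-04, -1.10284130e-03]), 'tau': array([ 1.07796234e-04, -5.63403118e+01,  1.22625131e+00, -1.93441164e+01,
        1.10288541e-02,  1.04896358e-02,  6.22029148e-06]), 'eef_pos': array([ 173.12121538, -625.85867912,  230.40179529]), 'tool_rot': array([-1.57269653e+00, -2.38206240e-05, -2.87181197e+00]), 'force': array([ 0.42183059, -0.65691129, -0.34171987]), 'torque': array([0.02947525, 0.01993737, 0.00279531]), 'width': 85.37676092010784}
scene 388.45968127175706 388.45968127175706 281.250249956455 211.531351966163 [[-0.555, -0.638, 0.534, 32.848], [-0.832, 0.423, -0.359, 278.823], [0.003, -0.643, -0.766, 782.117], [0.0, 0.0, 0.0, 1.0]]
side 451.6289317274517 451.6289317274517 275.8025930920195 206.2095096788462 [[1.0, -0.006, 0.008, 494.312], [-0.009, -0.47, 0.883, -1045.94], [-0.001, -0.883, -0.47, 630.425], [0.0, 0.0, 0.0, 1.0]]
```

View pics/scene0.png

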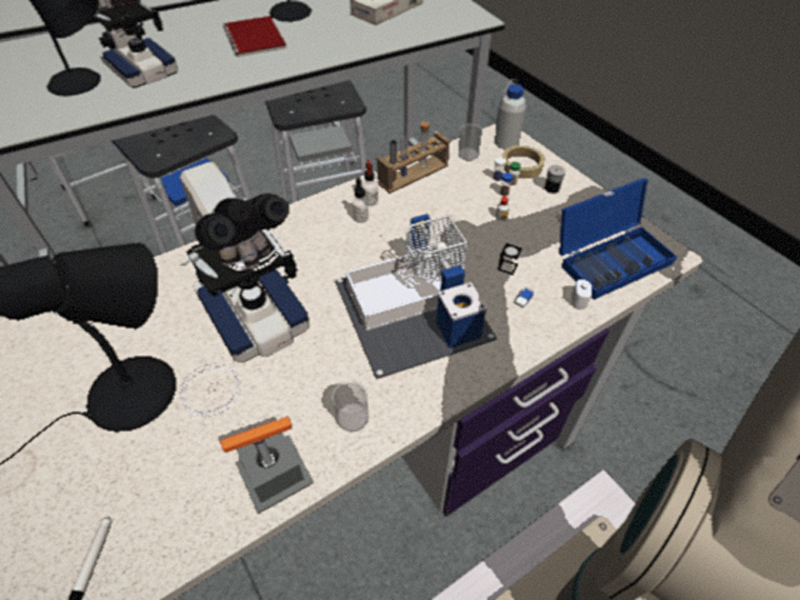

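View pics/side0.png

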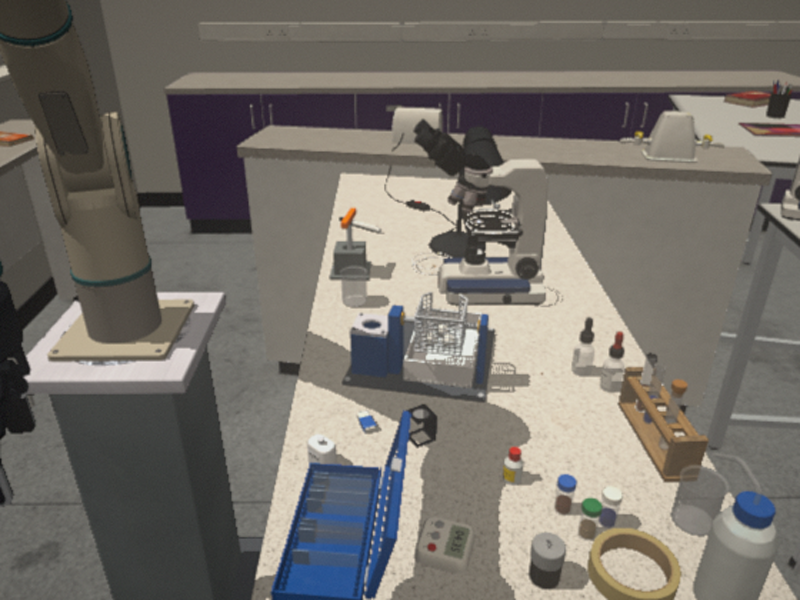

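```bash
cat > h.py <<'E'
from cell import *
import cv2,numpy as np
def ray(n,u,v,c=None,k=1.0):
    c=c or calibration(n);T=c["world_from_camera"]
    d=T[:3,:3]@[(u/k-c["cx"])/c["fx"],(v/k-c["cy"])/c["fy"],1];return T[:3,3],d
def onz(n,u,v,z,c=None,k=1.0):
    o,d=ray(n,u,v,c,k);return np.round(o+d*(z-o[2])/d[2],1)
def proj(n,P,c=None):
    c=c or calibration(n);T=np.linalg.inv(c["world_from_camera"]);q=T[:3,:3]@np.array(P,float)+T[:3,3]
    return np.array([c["fx"]*q[0]/q[2]+c["cx"],c["fy"]*q[1]/q[2]+c["cy"]])
def orange(im):
    h=cv2.cvtColor(im,cv2.COLOR_RGB2HSV);return cv2.inRange(h,(5,150,90),(18,255,255))
E
python3 - <<'E'
from h import *
K=800/560
for p in[(222,446),(291,424),(257,434)]:print("handle",onz("scene",*p,127,k=K))
print("handle side",onz("side",348,217,127,k=K))
print("hole",onz("scene",462,300,90,k=K),onz("side",373,323,90,k=K))
for p in[(380,374),(494,336),(337,275)]:print("plate",onz("scene",*p,6,k=K))
for p in[(345,382),(487,397)]:print("plate side",onz("side",*p,6,k=K))
for p in[(437,293),(450,317),(485,305),(472,285)]:print("gb",onz("scene",*p,90,k=K))
for p in[(264,510),(312,478),(247,480),(232,462)]:print("kstand",onz("scene",*p,0,k=K))
for p in[(265,457)]:print("kshole",onz("scene",*p,60,k=K))
print("beaker",onz("scene",352,420,0,k=K),onz("scene",348,392,68,k=K))
E
```

```text
handle [417.4 293.2 127. ]
handle [396.9 206.8 127. ]
handle [408.2 249.5 127. ]
handle side [407.1 256.  127. ]
hole [ 464.6 -130.    90. ] [ 467.6 -129.5   90. ]
plate [465.   30.8   6. ]
plate [ 421.2 -175.8    6. ]
plate [698.  -19.5   6. ]
plate side [ 421.2 -177.1    6. ]
plate side [ 648.8 -220.     6. ]
gb [ 499.5 -104.9   90. ]
gb [447.  -92.3  90. ]
gb [ 435.5 -154.6   90. ]
gb [ 481.4 -164.1   90. ]
kstand [368.5 283.7   0. ]
kstand [372.4 206.2   0. ]
kstand [421.9 286.    0. ]
kstand [459.7 293.3   0. ]
kshole [408.7 251.6  60. ]
beaker [421.  110.5   0. ] [430.1 106.8  68. ]
```

Call:
apply_moves --pt "0 -0.2 0 0 -0.95 0" --pt "0 -0.2 0 0 -0.95 0" --pt "0 -0.2 0 0 -0.95 0" --pt "0 -0.2 0 0 -0.95 0" --pt "0 -0.2 0 0 -0.95 0" --pt "0 -0.2 0 0 -0.95 0" --pt "0 -0.2 0 0 -0.95 0" --pt "0 -0.2 0 0 -0.95 0" --jaw 1

```text
clock: 1.1
eef_pos: [173.1, -626.2, 295.0]
tool_rot: [-1.571, 0.001, -1.806]
force: [0.1, -0.6, 0.2]
width: 85.3
```

Call:
apply_moves --pt "-0.9 0 0.56 0 0 0" --pt "-0.9 0 0.56 0 0 0" --pt "-0.9 0 0.56 0 0 0" --pt "-0.9 0 0.56 0 0 0" --pt "-0.9 0 0.56 0 0 0" --pt "-0.9 0 0.56 0 0 0" --pt "-0.9 0 0.56 0 0 0" --pt "-0.9 0 0.56 0 0 0" --pt "-0.9 0 0.56 0 0 0"

```text
clock: 2.22
eef_pos: [446.7, -358.5, 295.0]
tool_rot: [-1.572, 0.0, -1.811]
force: [-0.3, -1.1, -0.8]
width: 85.6
```

Call:
apply_moves --pt "-0.9 0 -0.15 0 0 0" --pt "-0.9 0 -0.15 0 0 0" --pt "-0.9 0 -0.15 0 0 0" --pt "-0.9 0 -0.15 0 0 0" --pt "-0.9 0 -0.15 0 0 0" --pt "-0.5 0 0 0 0 0" --pt "0 0 0 0 0 0"

```text
clock: 3.1
eef_pos: [464.6, -156.8, 295.2]
tool_rot: [-1.571, 0.0, -1.807]
force: [-0.1, -0.3, 0.4]
width: 85.7
```

```bash
python3 - <<'E'
from h import *
s=read_state();print(s["clock"],s["eef_pos"],s["tool_rot"],s["qpos"])
c=calibration("wrist");print(np.round(c["world_from_camera"],3).tolist(),c["fx"],c["cx"],c["cy"])
im=get_image("wrist");cv2.imwrite("pics/w0.png",cv2.resize(im[:,:,::-1],(800,600),interpolation=cv2.INTER_CUBIC))
for P in[(466,-130,90),(408,250,127)]:print(proj("wrist",P,c)*800/560)
K=800/560
print("scope base",onz("scene",240,350,0,k=K),"lamp base",onz("scene",130,390,0,k=K))
def tri(a,b):
    o,d=ray("scene",*a,k=K);p,e=ray("side",*b,k=K)
    x=np.linalg.lstsq(np.c_[d,-e],p-o,rcond=None)[0];return o+x[0]*d,p+x[1]*e
print("eyepiece",tri((212,235),(425,130)))
E
```

```text
3.1 [ 464.60852208 -156.75292478  295.24970185] [-1.57108111e+00  4.28570838e-04 -1.80723998e+00] [ 0.5366144   0.34064027 -0.36146403  1.85659283  0.14319698  0.96992773
 -0.12351848]
[[0.972, -0.225, -0.064, 481.534], [-0.234, -0.935, -0.268, -88.615], [0.0, 0.275, -0.961, 437.949], [0.0, 0.0, 0.0, 1.0]] 344.77752653095445 278.4804754185467 208.61022415660554
[390.05101764 221.88796516]
[  48.92199421 -592.99095886]
scope base [642.1 202.9   0. ] lamp base [666.7 382.9   0. ]
eyepiece (array([563.44682776, 195.65726131, 325.48156093]), array([565.11110375, 196.01826097, 327.34966224]))
```

View pics/w0.png

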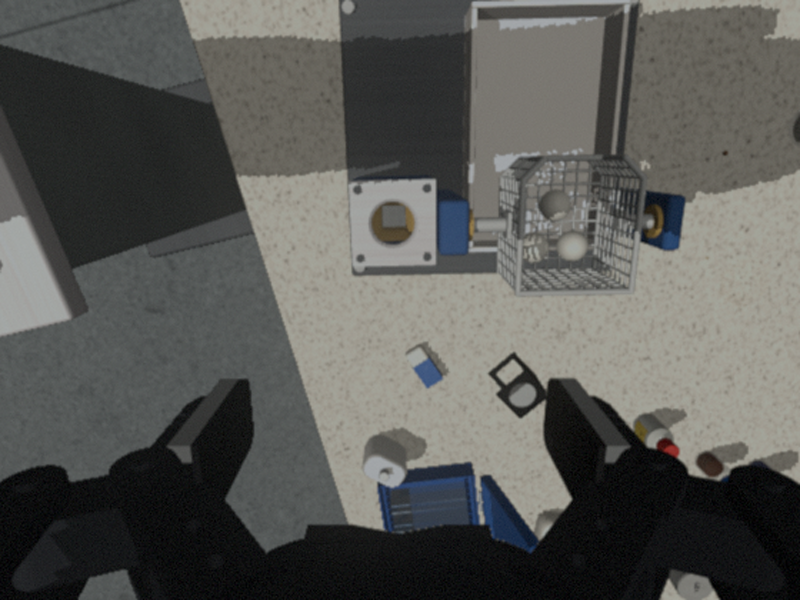

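Call:
apply_moves --pt "-0.87 0 -0.34 0 0 0" --pt "-0.87 0 -0.34 0 0 0" --pt "-0.87 0 -0.34 0 0 0" --pt "-0.87 0 -0.34 0 0 0" --pt "-0.87 0 -0.34 0 0 0" --pt "-0.87 0 -0.34 0 0 0" --pt "-0.87 0 -0.34 0 0 0" --pt "-0.87 0 -0.34 0 0 0" --pt "-0.87 0 -0.34 0 0 0" --pt "-0.87 0 -0.34 0 0 0" --pt "0 0 0 0 0 0" --pt "0 0 0 0 0 0"

```text
clock: 4.65
eef_pos: [415.6, 210.3, 295.0]
tool_rot: [-1.571, -0.002, -1.813]
force: [0.1, -0.6, 0.3]
width: 85.5
```

```bash
python3 - <<'E'
from h import *
K=800/560
c0=dict(fx=344.7775,fy=344.7775,cx=278.48,cy=208.61,world_from_camera=np.array([[0.972, -0.225, -0.064, 481.534], [-0.234, -0.935, -0.268, -88.615], [0.0, 0.275, -0.961, 437.949], [0.0, 0.0, 0.0, 1.0]]))
print("hole",onz("wrist",393,223,90,c0,K), [onz("wrist",*p,90,c0,K) for p in[(349,182),(353,268),(437,266),(436,178)]])
s=read_state();print(s["clock"],s["eef_pos"],s["tool_rot"],s["qpos"])
c=calibration("wrist")
im=get_image("wrist");cv2.imwrite("pics/w1.png",cv2.resize(im[:,:,::-1],(800,600),interpolation=cv2.INTER_CUBIC))
m=orange(im);n,l,st,ce=cv2.connectedComponentsWithStats(m);i=1+st[1:,4].argmax();print(st[i],ce[i])
b=cv2.minAreaRect(np.argwhere(l==i)[:,::-1].astype(np.float32));pts=cv2.boxPoints(b)
W=[onz("wrist",*p,135,c) for p in pts];print(b,W,np.mean(W,0))
E
```

```text
hole [ 467.9 -131.4   90. ] [array([445.1, -96.9,  90. ]), array([ 432.2, -156.1,   90. ]), array([ 491.5, -168.9,   90. ]), array([ 503.9, -108.4,   90. ])]
4.65 [415.62013819 210.2777471  294.95552106] [-1.57087242e+00 -1.54165441e-03 -1.81276692e+00] [-0.14284254  0.31861966 -0.50865309  1.9116077   0.18857981  0.95916058
 -0.9811436 ]
[ 251   96   21  102 1474] [261.02238806 145.68385346]
((260.9390869140625, 146.647216796875), (101.31330871582031, 15.603103637695312), 85.91438293457031) [array([412. , 294.2, 135. ]), array([424.9, 291.9, 135. ]), array([409.5, 206.2, 135. ]), array([395.6, 208.6, 135. ])] [410.5   250.225 135.   ]
```

View pics/w1.png

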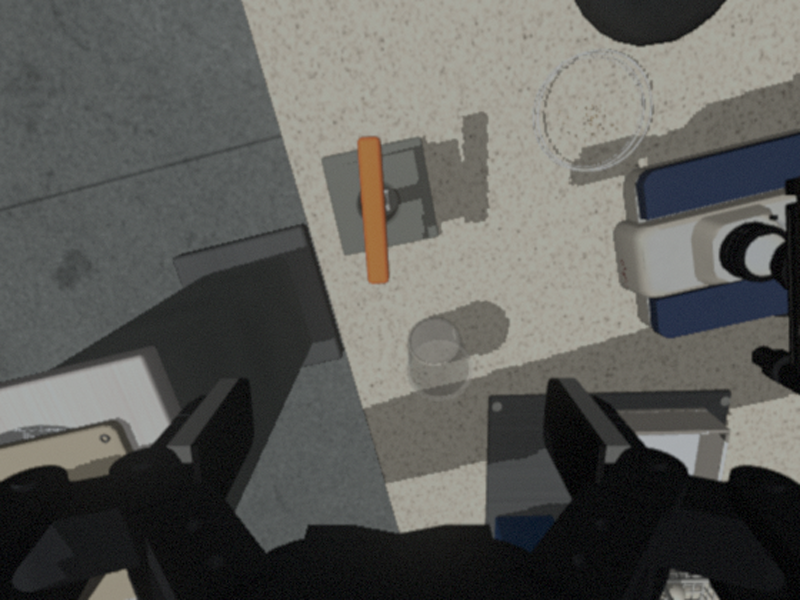

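Call:
apply_moves --pt "0 0 0 0 -0.42 0" --pt "-0.96 0 -0.31 0 0 0" --pt "0 0.78 0 0 0 0" --pt "0 0.78 0 0 0 0" --pt "0 0.78 0 0 0 0" --pt "0 0.78 0 0 0 0" --pt "0 0.78 0 0 0 0" --pt "0 0.5 0 0 0 0" --pt "0 0.28 0 0 0 0" --pt "0 0 0 0 0 0"

```text
clock: 5.95
eef_pos: [409.9, 251.1, 107.8]
tool_rot: [-1.571, -0.001, -1.753]
force: [0.5, -0.3, -0.7]
width: 85.3
```

Call:
apply_moves --pt "0 0 0 0 0 0" --pt "0 0 0 0 0 0" --pt "0 0 0 0 0 0" --pt "0 0 0 0 0 0" --pt "0 0 0 0 0 0" --pt "0 0 0 0 0 0" --jaw -1

```text
clock: 6.7
eef_pos: [410.1, 252.3, 108.5]
tool_rot: [-1.57, 0.001, -1.752]
force: [0.9, -0.7, 6.0]
width: 13.0
```

Call:
apply_moves --pt "0 -0.3 0 0 0 0" --pt "0 -0.55 0 0 0 0" --pt "0 -0.8 0 0 0 0" --pt "0 -0.8 0 0 0 0" --pt "0 -0.55 0 0 0 0" --pt "0 -0.25 0 0 0 0"

```text
clock: 7.45
eef_pos: [409.9, 252.3, 239.5]
tool_rot: [-1.57, 0.001, -1.752]
force: [-0.4, -0.7, -2.2]
width: 13.0
```

Call:
apply_moves --pt "0.4 0 0.14 0 0 0" --pt "0.83 0 0.285 0 0 0" --pt "0.83 0 0.285 0 0 0" --pt "0.83 0 0.285 0 0 0" --pt "0.83 0 0.285 0 0 0" --pt "0.83 0 0.285 0 0 0" --pt "0.83 0 0.285 0 0 0" --pt "0.83 0 0.285 0 0 0" --pt "0.83 0 0.285 0 0 0" --pt "0.83 0 0.285 0 0 0" --pt "0.83 0 0.285 0 0 0" --pt "0.43 0 0.14 0 0 0"

```text
clock: 8.95
eef_pos: [465.5, -132.5, 236.9]
tool_rot: [-1.574, -0.001, -1.756]
force: [-0.5, 0.5, -1.0]
width: 13.3
```

Call:
apply_moves --pt "0 0 0 0 0 0" --pt "0 0 0 0 0 0"

```text
clock: 9.2
eef_pos: [466.6, -128.2, 237.9]
tool_rot: [-1.572, 0.001, -1.75]
force: [-1.0, 0.1, -2.3]
width: 13.3
```

```bash
python3 - <<'E'
from h import *
s=read_state();print(s["clock"],s["eef_pos"],s["tool_rot"],s["qpos"],s["width"])
A=get_image("scene");B=get_image("side");C=get_image("wrist")
ca=proj("scene",(467,-131,150));cb=proj("side",(467,-131,150))
def crop(I,p,w=50,h=50):
    x,y=int(p[0]),int(p[1]);print("crop origin",x-w,y-h);return cv2.resize(I[y-h:y+h,x-w:x+w],(400,400),interpolation=cv2.INTER_CUBIC)
o=np.hstack([crop(A,ca),crop(B,cb)]);cv2.imwrite("pics/k0.png",o[:,:,::-1])
cv2.imwrite("pics/k0w.png",cv2.resize(C[:,:,::-1],(800,600)))
E
```

```text
9.2 [ 466.63526867 -128.17261635  237.87839327] [-1.57175903e+00  9.56838070e-04 -1.75023211e+00] [ 0.54158383  0.41377987 -0.45757048  1.94961987  0.24119477  0.83224274
 -0.2257019 ] 13.335340556749625
crop origin 275 141
crop origin 210 153
```

View pics/k0.png

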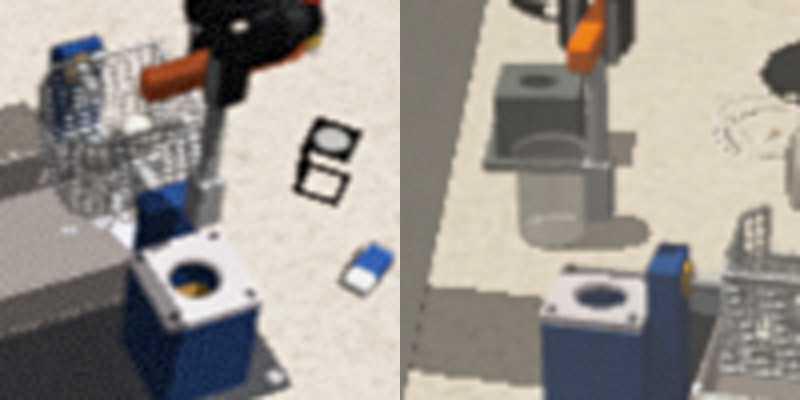

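```bash
python3 - <<'E'
from h import *
t=(466.6,-128.2)
print("pred foot/handle scene", proj("scene",(*t,141)),proj("scene",(*t,176)),proj("scene",(*t,248)),"side",proj("side",(*t,141)),proj("side",(*t,176)))
print("foot",onz("scene",325.75,197.5,141),onz("side",259.25,206,141))
print("tip top",onz("scene",327.5,186.5,176),onz("side",259.3,194,176))
print("hole",onz("scene",323.75,210.25,90),onz("side",260.5,227,90))
print("hole z70 brass?",proj("scene",(467,-131,90)))
C=get_image("scene");p=proj("scene",(*t,150));x,y=map(int,p)
cv2.imwrite("pics/k1.png",cv2.resize(C[y-35:y+35,x-35:x+35,::-1],(560,560),interpolation=cv2.INTER_CUBIC));print(x-35,y-35)
C=get_image("wrist");cv2.imwrite("pics/k1w.png",cv2.resize(C[:,:,::-1],(800,600)))
E
```

```text
pred foot/handle scene [324.16883987 195.04103124] [325.58610582 184.12884155] [328.80537321 159.3422046 ] side [260.2989979 206.7276322] [260.03056355 193.10028206]
foot [ 458.8 -126.6  141. ] [ 464.1 -124.6  141. ]
tip top [ 458.7 -127.3  176. ] [ 465.  -132.8  176. ]
hole [ 463.5 -130.2   90. ] [ 466.3 -133.6   90. ]
hole z70 brass? [323.09947477 209.17433329]
289 157
```

View pics/k1w.png

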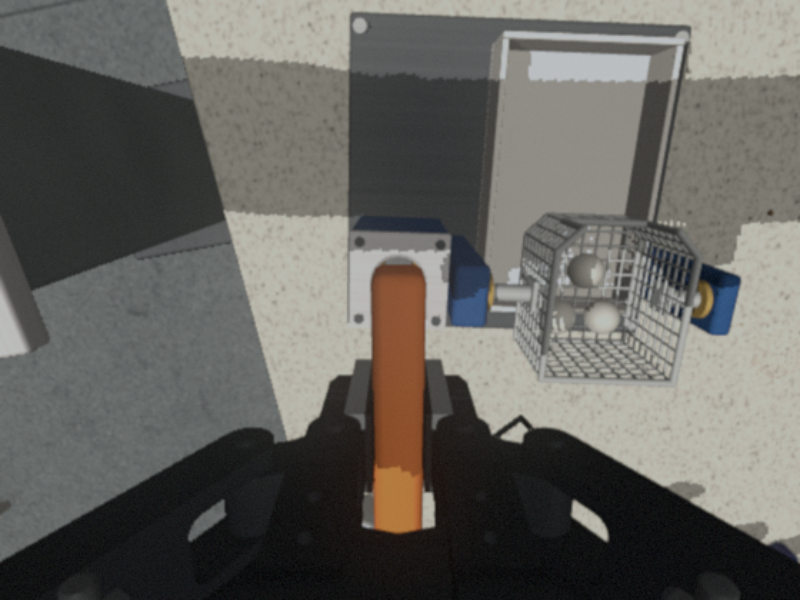

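Call:
apply_moves --pt "0.065 0 0.04 0 0.22 0" --pt "0 0.4 0 0 0 0" --pt "0 0.4 0 0 0 0" --pt "0 0.24 0 0 0 0" --pt "0 0.2 0 0 0 0" --pt "0 0.2 0 0 0 0" --pt "0 0 0 0 0 0"

```text
clock: 10.32
eef_pos: [467.9, -132.5, 180.1]
tool_rot: [-1.572, 0.0, -1.783]
force: [0.1, -0.5, -1.4]
width: 13.1
```

```bash
python3 - <<'E'
from h import *
s=read_state();print(s["clock"],s["eef_pos"],s["tool_rot"],s["force"],s["torque"])
o=[]
for n in("scene","side"):
    I=get_image(n);p=proj(n,(467,-131,95));x,y=map(int,p);print(x-30,y-35);o.append(cv2.resize(I[y-35:y+25,x-30:x+30],(400,400),interpolation=cv2.INTER_CUBIC))
cv2.imwrite("pics/k2.png",np.hstack(o)[:,:,::-1])
E
```

```text
10.325 [ 467.88964885 -132.49295372  180.09809062] [-1.57170197e+00  2.80366536e-05 -1.78277374e+00] [ 0.05040409 -0.53115767 -1.37287943] [0.01479716 0.02103192 0.00179655]
293 172
230 189
```

View pics/k2.png

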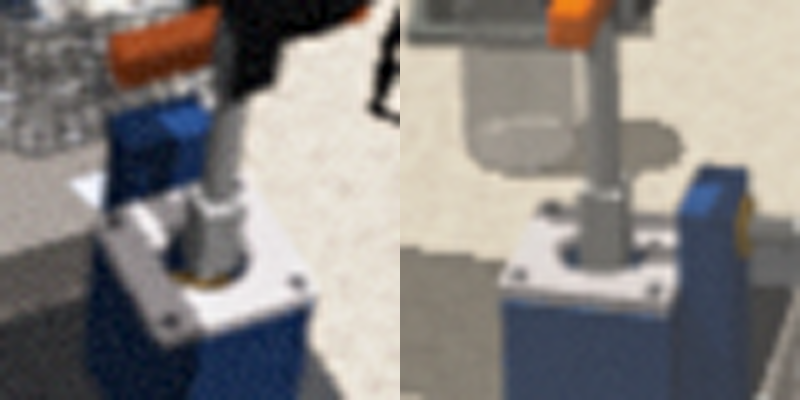

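Call:
apply_moves --pt "-0.04 0.15 0.01 0 0 0" --pt "0 0.2 0 0 0 0" --pt "0 0.2 0 0 0 0" --pt "0 0.15 0 0 0 0" --pt "0 0 0 0 0 0"

```text
clock: 11.05
eef_pos: [468.5, -130.9, 151.9]
tool_rot: [-1.572, 0.0, -1.783]
force: [-0.2, -0.2, -1.9]
width: 13.2
```

Call:
apply_moves --pt "0 0.15 0 0 0 0" --pt "0 0.15 0 0 0 0" --pt "0 0.1 0 0 0 0" --pt "0 0 0 0 0 0"

```text
clock: 11.55
eef_pos: [468.6, -131.0, 136.1]
tool_rot: [-1.572, 0.0, -1.783]
force: [-1.1, -0.6, -2.2]
width: 12.9
```

Call:
apply_moves --pt "0 0.07 0 0 0.3 0" --pt "0 0 0 0 0.6 0" --pt "0 0 0 0 0.6 0" --pt "0 0 0 0 0.6 0" --pt "0 0 0 0 0.6 0" --pt "0 0 0 0 0.6 0" --pt "0 0 0 0 0.6 0" --pt "0 0 0 0 0.6 0" --pt "0 0 0 0 0.6 0" --pt "0 0 0 0 0.6 0" --pt "0 0 0 0 0.6 0" --pt "0 0 0 0 0.6 0"

```text
clock: 13.05
eef_pos: [469.1, -130.8, 133.5]
tool_rot: [-1.571, 0.0, -2.749]
force: [-1.0, 0.3, -4.4]
width: 13.2
```

```bash
python3 - <<'E'
from h import *
s=read_state();print(s["clock"],s["eef_pos"],s["tool_rot"],s["force"],s["torque"],s["qpos"])
E
```

```text
13.05 [ 469.08443815 -130.8109699   133.54066108] [-1.57062523e+00  2.77260096e-04 -2.74890740e+00] [-1.00152871  0.34041662 -4.42907009] [0.15916564 0.0950578  0.25279918] [ 0.27207992  0.55059666 -0.08313242  2.05806833  0.08518292  0.5357362
 -1.05020253]
```

Call:
apply_moves --pt "0 0 0 0 0.3 0" --pt "0 0 0 0 0.3 0" --pt "0 0 0 0 0.3 0" --pt "0 0 0 0 0.3 0" --pt "0 0 0 0 0.3 0" --pt "0 0 0 0 0.3 0" --pt "0 0 0 0 0.3 0" --pt "0 0 0 0 0.3 0" --pt "0 0 0 0 0 0"

```text
clock: 14.18
eef_pos: [468.9, -131.2, 133.7]
tool_rot: [-1.571, -0.0, -3.082]
force: [1.1, -0.2, -10.4]
width: 12.8
```

```bash
python3 - <<'E'
from h import *
s=read_state();print(s["clock"],s["eef_pos"],s["tool_rot"],s["force"],s["torque"])
E
```

```text
14.175 [ 468.8917582  -131.20181455  133.65770436] [-1.57056217e+00 -4.21739134e-05 -3.08220046e+00] [  1.14482571  -0.23445735 -10.39104427] [-0.30493375 -0.21916063  0.09386616]
```

Call:
apply_moves --pt "0 0 0 0 0.2 0" --pt "0 0 0 0 0.2 0" --pt "0 0 0 0 0.2 0" --pt "0 0 0 0 0 0"

```text
clock: 14.68
eef_pos: [468.9, -131.2, 133.7]
tool_rot: [-1.571, -0.0, 3.118]
force: [1.7, -1.4, -10.5]
width: 12.5
```

```bash
python3 - <<'E'
from h import *
s=read_state();print(s["clock"],s["eef_pos"],s["tool_rot"],s["force"],s["torque"])
A=get_image("scene");B=get_image("side")
o=[]
for n,I in(("scene",A),("side",B)):
    p=proj(n,(570,-120,80));x,y=map(int,p);o.append(cv2.resize(I[y-65:y+65,x-65:x+65],(400,400),interpolation=cv2.INTER_CUBIC));print(x-65,y-65)
cv2.imwrite("pics/t0.png",np.hstack(o)[:,:,::-1])
E
```

```text
14.675 [ 468.86170684 -131.17243506  133.66752113] [-1.57055023e+00 -7.40813764e-05  3.11800715e+00] [  1.68198379  -1.44460521 -10.48046376] [-0.4932634  -0.25262607  0.40128839]
228 122
239 162
```

View pics/t0.png

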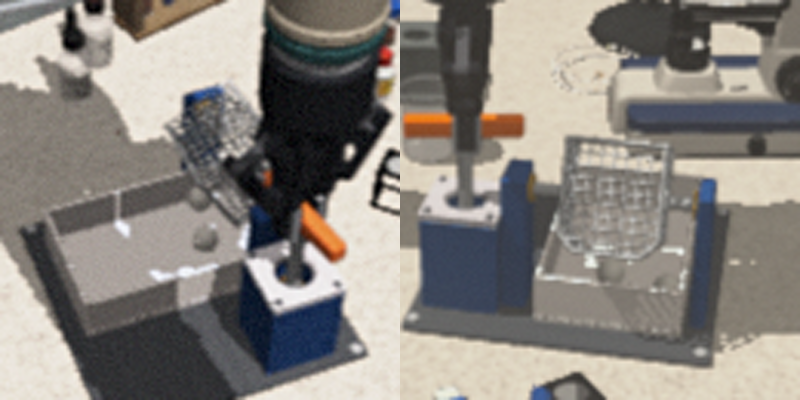

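Call:
apply_moves --pt "0 0 0 0 0.2 0" --pt "0 0 0 0 0.2 0" --pt "0 0 0 0 0 0" --pt "0 0 0 0 0 0" --pt "0 0 0 0 0 0" --pt "0 0 0 0 0 0" --pt "0 0 0 0 0 0" --pt "0 0 0 0 0 0"

```text
clock: 15.78
eef_pos: [468.9, -131.1, 133.7]
tool_rot: [-1.571, -0.0, 3.062]
force: [0.7, -1.8, -11.7]
width: 12.9
```

```bash
python3 - <<'E'
from h import *
s=read_state();print(s["clock"],s["eef_pos"],s["tool_rot"],s["force"],s["torque"])
A=get_image("scene");B=get_image("side");C=get_image("wrist")
o=[]
for n,I in(("scene",A),("side",B)):
    p=proj(n,(570,-100,60));x,y=map(int,p);o.append(cv2.resize(I[y-45:y+45,x-45:x+45],(400,400),interpolation=cv2.INTER_CUBIC));print(x-45,y-45)
o=np.vstack([np.hstack(o)[:,:400+400]])
w=cv2.resize(C[:,:],(267,200));o2=np.zeros((200,800,3),np.uint8);o2[:,:267]=w
cv2.imwrite("pics/t1.png",np.vstack([o,o2])[:,:,::-1])
E
```

```text
15.775 [ 468.87467148 -131.07325522  133.71267421] [-1.57079232e+00 -3.47767532e-05  3.06236047e+00] [  0.74878183  -1.79145624 -11.69586115] [-0.66728086 -0.18841613  0.69060394]
242 151
258 185
```

View pics/t1.png

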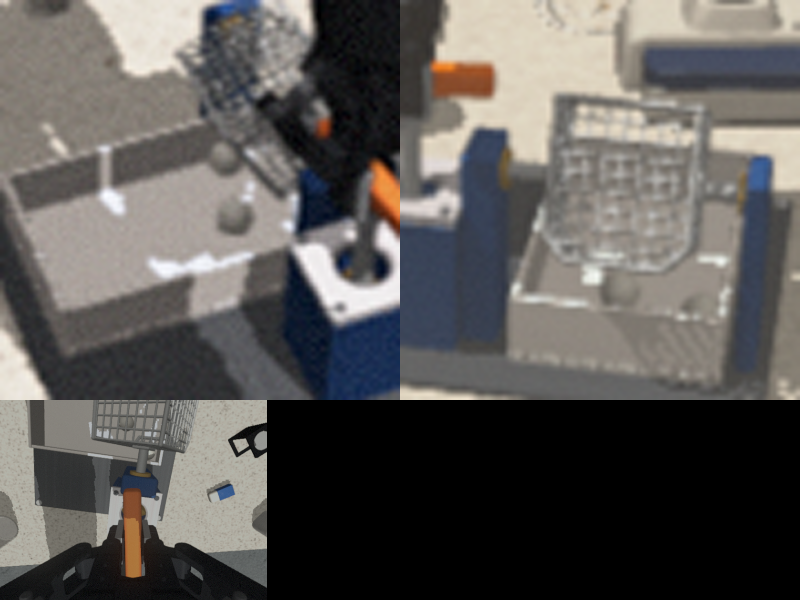

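```bash
python3 - <<'E'
from h import *
C=get_image("wrist");B=get_image("side")
w=cv2.resize(C[0:130,40:420],None,fx=2.1,fy=2.1,interpolation=cv2.INTER_CUBIC)
p=proj("side",(570,-120,80));x,y=map(int,p)
b=cv2.resize(B[y-35:y+45,x-60:x+60],(450,300),interpolation=cv2.INTER_CUBIC)
o=np.zeros((600,800,3),np.uint8);o[:w.shape[0],:w.shape[1]]=w;o[300:,:450]=b
cv2.imwrite("pics/t2.png",o[:,:,::-1])
E
```

```text
(no output)
```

View pics/t2.png

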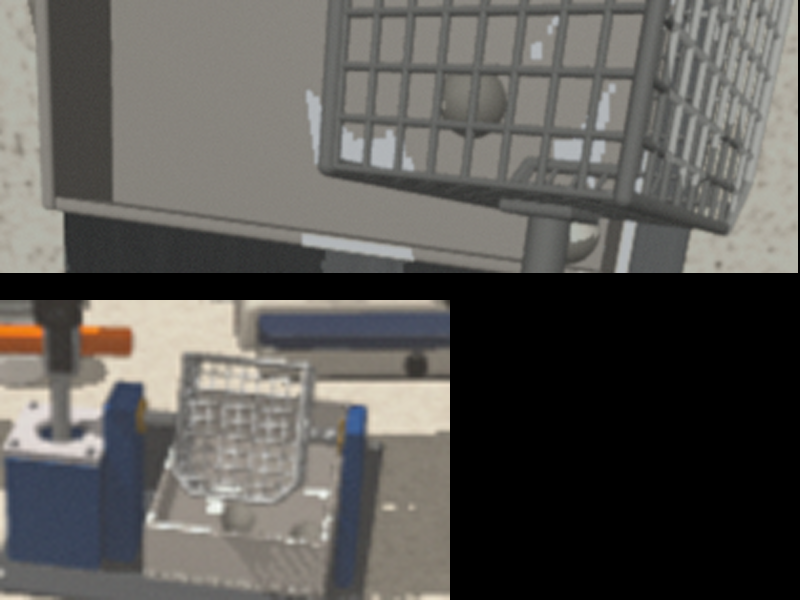

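```bash
python3 - <<'E'
from h import *
for n,L in(("scene",[(292.7,186.3),(294.9,199.2)]),("side",[(307.3,249.9),(326,253.2)]),("wrist",[(265.2,49.5),(317.6,114.3)])):
    for p in L:print(n,onz(n,*p,21))
E
```

```text
scene [ 620.2 -153.    21. ]
scene [ 578.6 -131.1   21. ]
side [ 578.7 -127.5   21. ]
side [ 622.6 -142.3   21. ]
wrist [ 579.3 -130.5   21. ]
wrist [ 533.9 -164.    21. ]
```

Call:
apply_moves --pt "0 0 0 0 -0.8 0" --pt "0 0 0 0 -0.8 0" --pt "0 0 0 0 -0.8 0" --pt "0 0 0 0 -0.8 0" --pt "0 0 0 0 -0.8 0" --pt "0 0 0 0 -0.8 0" --pt "0 0 0 0 -0.8 0" --pt "0 0 0 0 -0.8 0" --pt "0 0 0 0 -0.8 0" --pt "0 0 0 0 -0.8 0" --pt "0 0 0 0 -0.8 0" --pt "0 0 0 0 -0.8 0"

```text
clock: 17.52
eef_pos: [468.1, -130.0, 134.7]
tool_rot: [-1.572, 0.001, -1.881]
force: [-2.3, 2.7, 1.7]
width: 12.5
```

Call:
apply_moves --pt "0 0 0 0 -0.3 0" --pt "0 0 0 0 -0.3 0" --pt "0 0 0 0 -0.3 0" --pt "0 0 0 0 -0.3 0" --pt "0 0 0 0 -0.3 0" --pt "0 0 0 0 -0.3 0" --pt "0 0 0 0 -0.3 0" --pt "0 0 0 0 -0.3 0" --pt "0 0 0 0 0 0"

```text
clock: 18.65
eef_pos: [468.0, -130.3, 134.5]
tool_rot: [-1.572, 0.001, -1.547]
force: [-5.7, 4.0, 7.2]
width: 12.8
```

```bash
python3 - <<'E'
from h import *
s=read_state();print(s["clock"],s["eef_pos"],s["tool_rot"],s["force"],s["torque"])
E
```

```text
18.65 [ 468.0234804  -130.25098685  134.49115515] [-1.57240494e+00  5.77433010e-04 -1.54720518e+00] [-5.65835906  3.99647014  7.15365573] [ 0.98078604  1.31602702 -0.12312711]
```

Call:
apply_moves --pt "0 0 0 0 -0.3 0" --pt "0 0 0 0 -0.3 0" --pt "0 0 0 0 -0.3 0" --pt "0 0 0 0 0 0"

```text
clock: 19.15
eef_pos: [467.9, -130.5, 134.4]
tool_rot: [-1.572, 0.001, -1.425]
force: [-4.1, 3.6, 7.5]
width: 13.2
```

```bash
python3 - <<'E'
from h import *
s=read_state();print(s["clock"],s["eef_pos"],s["tool_rot"],s["force"],s["torque"])
E
```

```text
19.15 [ 467.94949207 -130.53001385  134.44346208] [-1.57240663e+00  1.05487322e-03 -1.42480219e+00] [-4.12778534  3.5515284   7.46517757] [ 0.96570957  1.27109081 -0.76402898]
```

Call:
apply_moves --pt "0 0 0 0 -0.1 0" --pt "0 0 0 0 0.6 0" --pt "0 0 0 0 0.6 0" --pt "0 0 0 0 0.6 0" --pt "0 0 0 0 0.6 0" --pt "0 0 0 0 0 0" --pt "0 -0.2 0 0 0 0" --pt "0 -0.4 0 0 0 0" --pt "0 -0.5 0 0 0 0" --pt "0 -0.6 0 0 0 0" --pt "0 -0.6 0 0 0 0" --pt "0 -0.3 0 0 0 0"

```text
clock: 20.65
eef_pos: [470.3, -131.6, 239.7]
tool_rot: [-1.567, -0.0, -1.741]
force: [-0.5, -0.7, -1.3]
width: 12.7
```

```bash
python3 - <<'E'
from h import *
s=read_state();print(s["clock"],s["eef_pos"],s["tool_rot"],s["force"],s["torque"],s["width"])
o=[]
for n in("scene","side"):
    I=get_image(n);p=proj(n,(530,-135,110));x,y=map(int,p);print(x-60,y-60)
    o.append(cv2.resize(I[y-60:y+60,x-60:x+60],(400,400),interpolation=cv2.INTER_CUBIC))
cv2.imwrite("pics/u0.png",np.hstack(o)[:,:,::-1])
E
```

```text
20.65 [ 470.32304614 -131.55862199  239.68097581] [-1.56652740e+00 -4.53685534e-04 -1.74075709e+00] [-0.50709856 -0.7249293  -1.28764605] [ 0.02709457 -0.02149693 -0.00364474] 12.707502560194705
249 126
227 159
```

View pics/u0.png

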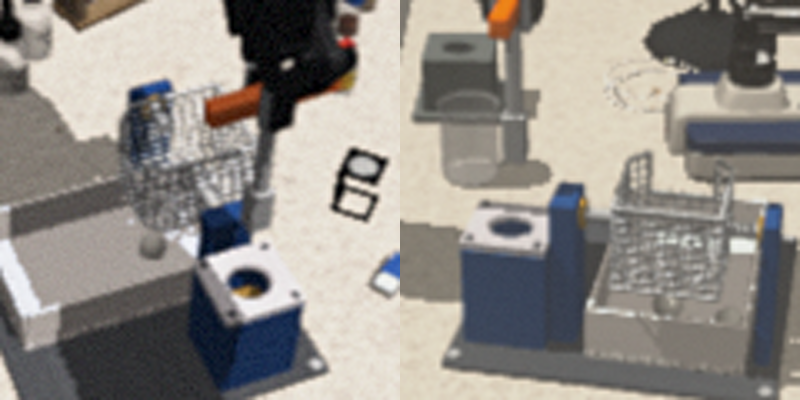

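Call:
apply_moves --pt "-0.4 0 -0.15 0 0 0" --pt "-0.83 0 -0.28 0 0 0" --pt "-0.83 0 -0.28 0 0 0" --pt "-0.83 0 -0.28 0 0 0" --pt "-0.83 0 -0.28 0 0 0" --pt "-0.83 0 -0.28 0 0 0" --pt "-0.83 0 -0.28 0 0 0" --pt "-0.83 0 -0.28 0 0 0" --pt "-0.83 0 -0.28 0 0 0" --pt "-0.83 0 -0.28 0 0 0" --pt "-0.83 0 -0.28 0 0 0" --pt "-0.45 0 -0.14 0 0 0"

```text
clock: 22.25
eef_pos: [406.8, 253.3, 236.9]
tool_rot: [-1.573, 0.0, -1.737]
force: [-0.3, 0.5, -1.7]
width: 12.9
```

Call:
apply_moves --pt "0 0.4 0 0 0 0" --pt "0 0.4 0 0 0 0" --pt "0 0.2 0 0 0 0" --pt "0 0.2 0 0 0 0" --pt "0 0 0 0 0 0"

```text
clock: 22.88
eef_pos: [408.6, 250.5, 189.3]
tool_rot: [-1.572, -0.001, -1.741]
force: [0.4, -0.9, -1.5]
width: 13.0
```

```bash
python3 - <<'E'
from h import *
print("hole side",onz("side",245,173.4,60))
s=read_state();print(s["clock"],s["eef_pos"],s["tool_rot"],s["force"])
o=[]
for n in("scene","side"):
    I=get_image(n);p=proj(n,(410,251,80));x,y=map(int,p);r=36 if n=="scene" else 24;print(n,x-r,y-r,200/r)
    o.append(cv2.resize(I[y-r:y+r,x-r:x+r],(400,400),interpolation=cv2.INTER_CUBIC))
cv2.imwrite("pics/v0.png",np.hstack(o)[:,:,::-1])
z=s["eef_pos"];print("pred foot",proj("scene",(z[0],z[1],z[2]-96.5)),proj("side",(z[0],z[1],z[2]-96.5)))
print("pred hole",proj("scene",(410,251,60)),proj("side",(410,251,60)))
E
```

```text
hole side [409.7 244.9  60. ]
22.875 [408.56022182 250.51924118 189.26739752] [-1.57168352e+00 -6.46498687e-04 -1.74061749e+00] [ 0.36796361 -0.85277666 -1.47058564]
scene 147 278 5.555555555555555
side 220 142 8.333333333333334
pred foot [182.86073994 312.24407074] [244.35848227 162.94135615]
pred hole [185.50666123 319.2044809 ] [245.18301072 172.60271924]
```

View pics/v0.png

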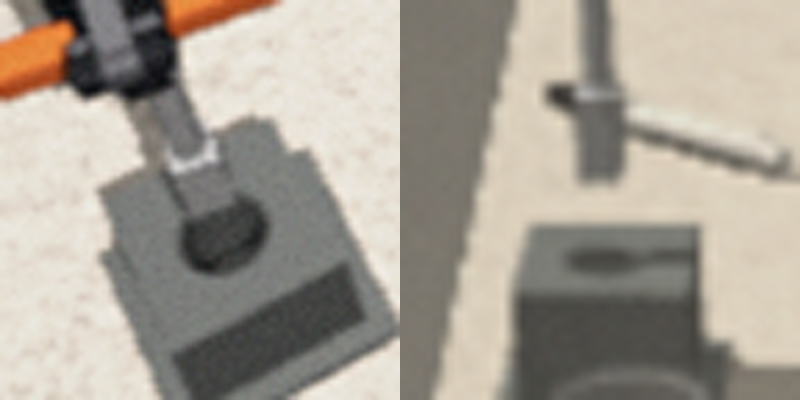

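```bash
python3 - <<'E'
from h import *
print("hole",onz("scene",187.5,319.9,60),onz("side",244.4,173.3,60))
print("foot",onz("scene",185.3,313.5,92.8),onz("side",244.1,163.0,92.8))
E
```

```text
hole [406.5 248.4  60. ] [407.8 245.6  60. ]
foot [403.6 247.7  92.8] [407.8 250.   92.8]
```

Call:
apply_moves --pt "-0.02 0 0.04 0 0 0" --pt "0 0.3 0 0 0 0" --pt "0 0.3 0 0 0 0" --pt "0 0.2 0 0 0 0" --pt "0 0.15 0 0 0 0" --pt "0 0.15 0 0 0 0" --pt "0 0 0 0 0 0"

```text
clock: 23.85
eef_pos: [410.5, 251.0, 145.3]
tool_rot: [-1.571, -0.001, -1.741]
force: [0.2, 0.6, -0.8]
width: 12.9
```

Foot at about 49 mm, inside the hole without contact. Continue down.

Call:
apply_moves --pt "0 0.25 0 0 0 0" --pt "0 0.25 0 0 0 0" --pt "0 0.2 0 0 0 0" --pt "0 0.1 0 0 0 0" --pt "0 0.05 0 0 0 0" --pt "0 0 0 0 0 0"

```text
clock: 24.6
eef_pos: [410.8, 251.1, 111.7]
tool_rot: [-1.571, -0.0, -1.741]
force: [1.2, -0.2, -1.4]
width: 13.1
```

Call:
apply_moves --pt "0 0.04 0 0 0 0" --pt "0 0.03 0 0 0 0" --pt "0 0.03 0 0 0 0" --pt "0 0 0 0 0 0"

```text
clock: 25.1
eef_pos: [411.1, 251.4, 108.5]
tool_rot: [-1.57, 0.001, -1.741]
force: [-1.2, -1.8, 6.1]
width: 13.0
```

Call:
apply_moves --pt "0 0 0 0 0 0" --pt "0 0 0 0 0 0" --pt "0 0 0 0 0 0" --pt "0 0 0 0 0 0" --pt "0 0 0 0 0 0" --pt "0 0 0 0 0 0" --jaw 1

```text
clock: 25.85
eef_pos: [410.7, 251.1, 107.7]
tool_rot: [-1.571, -0.0, -1.741]
force: [-0.5, -0.2, 0.6]
width: 85.6
```

Call:
apply_moves --pt "0 -0.3 0 0 0 0" --pt "0 -0.5 0 0 0 0" --pt "0 -0.8 0 0 0 0" --pt "0 -0.9 0 0 0 0" --pt "0 -0.9 0 0 0 0" --pt "0 -0.9 0 0 0 0" --pt "0.6 -0.3 0 0 0 0" --pt "0.9 0 0 0 0 0" --pt "0.5 0 0 0 0 0" --pt "0 0 0 0 0 0" --pt "0 0 0 0 0 0"

```text
clock: 27.22
eef_pos: [397.4, 173.2, 292.3]
tool_rot: [-1.57, 0.001, -1.74]
force: [0.1, 0.8, -0.7]
width: 85.6
```

```bash
python3 - <<'E'
from h import *
s=read_state();print(s["clock"],s["eef_pos"],s["width"],s["force"])
c=calibration("wrist");im=get_image("wrist");m=orange(im)
n,l,st,ce=cv2.connectedComponentsWithStats(m);i=1+st[1:,4].argmax()
b=cv2.minAreaRect(np.argwhere(l==i)[:,::-1].astype(np.float32))
W=[onz("wrist",*p,135,c) for p in cv2.boxPoints(b)];print(st[i],b,"handle",np.mean(W,0),W)
for n in("scene","side"):
    m=orange(get_image(n));p=proj(n,(410.5,250.5,127));k,l,st,ce=cv2.connectedComponentsWithStats(m)
    j=min(range(1,k),key=lambda j:np.hypot(*(ce[j]-p)));print(n,p,ce[j],onz(n,*ce[j],127),st[j])
# whites in tray
I=get_image("scene");J=get_image("side")
for n,L in(("scene",[(620,-150,21),(579,-131,21),(534,-164,21)]),):
    for P in L:print(proj(n,P))
cv2.imwrite("pics/fs.png",I[:,:,::-1])
E
```

```text
27.225 [397.38489694 173.24033284 292.28632984] 85.60848135316152 [ 0.09037148  0.80251829 -0.67938512]
[ 271   44   17  111 1637] ((279.0, 99.0), (110.0, 16.0), 90.0) handle [411.575 249.125 135.   ] [array([412.6, 293.2, 135. ]), array([425.2, 291. , 135. ]), array([411.1, 205. , 135. ]), array([397.4, 207.3, 135. ])]
scene [178.86969111 303.13338598] [178.47651007 303.16331096] [410.8 251.1 127. ] [155 291  49  25 447]
side [244.61279872 152.54841978] [243.74193548 152.0483871 ] [407.6 254.7 127. ] [240 146   9  13  62]
[291.83142294 186.80438107]
[294.76878561 199.12095407]
[315.11014374 204.65046265]
```

```bash
python3 - <<'E'
from h import *
a=cv2.resize(cv2.imread("pics/side0.png"),(560,420),interpolation=cv2.INTER_AREA);b=np.ascontiguousarray(get_image("side")[:,:,::-1])
def edge(n,P,a,b,r):
    x,y=map(int,proj(n,P));A=a[y-r:y+r,x-r:x+r].astype(np.float32).mean(2);B=b[y-r:y+r,x-r:x+r].astype(np.float32).mean(2)
    print(n,P,"mean abs diff",np.abs(A-B).mean(),"shift",cv2.phaseCorrelate(A,B))
edge("side",(579,-155,130),a,b,22);edge("side",(700,-250,60),a,b,22);edge("side",(425,108,34),a,b,18)
print(read_state()["clock"]); finish_job()
E
```

```text
side (579, -155, 130) mean abs diff 12.148587 shift ((0.6715068696177653, 0.6968622662046222), 0.6899066463517554)
side (700, -250, 60) mean abs diff 4.8942842 shift ((0.45937025869823955, 0.5114851345640012), 0.7806077857076386)
side (425, 108, 34) mean abs diff 3.5913067 shift ((-0.0033993852758982257, 0.03036098436759005), 0.9850999530818727)
27.525
the job is handed in; nothing more can be done
```

The job is done and handed in at about 27.5 s. The balls are in the tray, the basket is upright and the key is back in its stand.

- **Tipping:** I set the key into the socket and turned it clockwise until the twisting moment rose to 0.69 N m, against 0.15 to 0.25 N m while turning, so it was against the stop. With the basket tipped I located three separate balls, all inside the tray. One was seen in all three cameras, one in the scene and side cameras, and one only in the wrist camera.
- **Return:** I turned the key back until it pressed on the other stop at -0.76 N m, then centred it in its play and lifted it out. The picture shows the basket upright. Compared with the first side image, the basket area has shifted by less than 1 pixel, about the same as a fixed patch of background.
- **Key:** It touched the stand's floor at the same tool height as at the pick-up. After release the handle measured within about 2 mm of its first position in the wrist and scene cameras. The side camera put it about 5 mm off, which I take as within its error for depth.
- **Bystanders:** The beaker has not moved in the side image. I did not measure the tally counter or recheck the balls after turning the basket back, though the later picture still shows balls in the tray.

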